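# Lean the cut-out panel on the stand

### The arm

A 6-joint arm with a two-finger parallel gripper is mounted at the origin on a cart in front of the work surface, level with it; the furniture and walls round the work are solid. World frame = base frame: x ahead of the robot, y to its left, z up, the work surface at z = 0. Lengths are in mm, angles in degrees, forces in N, time in s.
With the tool pointing down it reaches from about 350 to 850 mm from the base axis. Payload 8.1 kg.
Tool frame: the origin (TCP) lies midway between the tips of the shut fingers; the grasp point (between the pads) lies 19 mm behind it; z points along the fingers, y is the direction in which the jaws open and shut (so a half turn about z gives the same grasp; the last joint's range is limited). The gripper opens to 85 mm and grips with 20 to 120 N. Pads are 22 mm wide; open, the fingers measure 114 mm over their backs; the gripper's body (76 mm by 85 mm) begins 54 mm behind the grasp point. The pads swing forward as they close: fully open they stand 13 mm farther back than shut.
Start: joints at [68.617, 7.471, 85.268, -0, 87.261, -4.893], TCP at [170.284, 575.333, 231.292] pointing down, gripper open.
Joint ranges: [-169.43, 169.43], [-51.17, 129.36], [1.28, 143.12], [-76.62, 256.62], [0, 156.53], [-152.29, 152.29]. Speed limits (degrees/s): [136.94, 136.94, 159.86, 180, 180, 180].

### API

Orientations are given as [roll, pitch, yaw] about the fixed x, y, z axes, in that order (R = Rz(yaw) Ry(pitch) Rx(roll)).
In Python, from bench import telemetry, snapshot, camera_params, job gives the robot as it stands. The module is installed in compiled form; this text tells all that it offers.
- The arm moves only by the shell command python3 -m jog 'ROWS' [FORCE]. ROWS is JSON, a list that holds one entry, the list of rows, each a list of 7 numbers: the shift along the tool's x, y, z in units of 50 mm (1.0 is 50 mm), then the turn, a rotation vector about the tool's x, y, z in units of 2 pi rad (1.0 is 2 pi rad), then the opening, from 0 (shut) to 1 (fully open). In form: [[[dx, dy, dz, rx, ry, rz, claw], ...]]. A call has 1 to 12 rows; each row shifts and turns the commanded pose from where the row before left it, along the tool's axes as they then stand; what a row does not reach is not made up. A row lasts 1/8 s, in which the tool goes at most 62.5 mm and 10.7 degrees, less where a joint would pass 70% of its speed; a pose out of reach is approached as far as the arm can. A call with a number of a shift or a turn outside -1 to 1 is refused whole. A call with a gripper value outside its range is refused whole. The fingers move at their own pace and stop on an object; FORCE is the grip in N (left out, the last holds). Time passes only in rows, so rows that do not move let the fingers close. It gives the time, the measured TCP pose, the force and the opening at its end, in the units of the state.
- telemetry.sense(): the state, without advancing time (a new reading comes with each control period).
- snapshot(name): name is "side" or "top" or "wrist"; returns (picture, depth): 384x512x3 uint8, red, green, blue; 384x512 float32, mm along the optical axis (not along the pixel's ray), 0 where there is no reading.
- camera_params(name): a dict with "K" (3x3 intrinsics, pixels), "extrinsics" (4x4, takes a point from camera to world coordinates). Camera axes: x right, y down, z forward; pixel columns grow to the right and rows downward; lengths in mm; the calibration is good to about 2 mm. The wrist camera is an equidistant fisheye: a pixel r from the principal point sees the ray r / f radians off the axis. A picture is of the moment at which its call begins: read the wrist's pose just before it. camera_params takes no time and is no camera call; for the wrist camera it gives the pose at the moment of the call.
- job.hand_in(): hands the job in, once; it reports no verdict.
The state is a dict: "time": time; "joint_pos": joint angles; "qd": joint speeds; "joint_efforts": joint torques, N m; "tool_pos": TCP position; "tcp_rot": TCP orientation; "ft_force": force on the tool from outside, world axes, zero at the start; "wrist_torque": the same for the moment, N m; "finger_gap": finger opening in mm.
Only numpy, scipy, OpenCV 4.12 (cv2) and the standard library are available. Lean on these libraries where they do the work, as an engineer would, in place of code of your own. Each camera call takes 0.05 s, during which the arm holds its last target. There are 200 camera calls.

### The job

Take the plywood panel with the square cut-out from the grooved beam and lean it on the wooden stand: its foot on the stand's base just behind the foot strip, the strip blocking it, its top tilted back to rest against the stand's upright wall, and its whole width within the width of the wall. Leave the plain panel without a cut-out standing where it is.

Things in the scene. Friction and masses are not known exactly. Their poses are not given: they have to be found in the camera images.
- panel_centre (a point): Centre of the loose plywood panel that has a 60 mm square cut-out in its middle (this point lies in the hole). 140 mm wide (its y), 12 mm thick (its x), 200 mm tall (its z, up at the start), 0.2 kg; top edge 100 mm above this point. Stands upright in the groove of a fixed wooden beam. Its two faces are alike: either may face the wall.
- panel_foot (a point): Middle of the same panel's bottom face, 100 mm below its centre; same axes. At the start it stands on the groove's floor, 10 mm above the bench. The groove is 15 mm wide, 30 mm deep; the beam is 40 mm high, 70 mm deep and 350 mm long.
- stand: Fixed plywood stand 240 mm wide (y). Origin: at bench height under the wall's front face, mid-width; x level, from strip to wall; z up. Base: x -90 to 75 mm, top at z 10 mm. Wall: 18 mm thick, front face x = 0, top z 135 mm. Foot strip: z 10 to 22 mm, 20 mm deep, rear face x = -55 mm. With its foot against the strip the panel leans on the wall's top edge at 19 degrees, reaching 70 mm past it.
- blank_centre (a point): Centre of the other loose plywood panel, without cut-out, same size and axes, upright in the same groove 170 mm (centre to centre) to the left or right of the first; to be left alone.
Mind the look-alikes: they are no part of the job. Leave any orange or turquoise look-alike of the part that bears panel_centre alone.

How it is judged (in metres and radians):
At the end, for the whole second after the job is handed in: The cut-out panel leans 8 to 24 degrees back to the wall, foot on the base, within 20 mm of touching the strip from behind, middle within 50 mm of the stand's middle, parallel to the wall within 10 degrees, at rest; the plain panel is within 30 mm of its start (angle between panel_centre's own z axis and vertical between 0.14 and 0.42 rad and x of panel_foot in the frame of stand between -0.062 and -0.029 m and z of panel_foot in the frame of stand between 0 and 0.018 m and y of panel_foot in the frame of stand between -0.05 and 0.05 m and x of panel_centre in the frame of stand between -0.04 and 0.02 m and angle between the y axis of panel_centre and the y axis of stand, either way round below 0.18 rad and linear speed of panel below 0.02 m/s and distance of blank_centre from where it was at the start of the episode below 0.03 m).
It fails at once if the plain panel is moved by more than 50 mm (distance of blank_centre from where it was at the start of the episode above 0.05 m).
It also fails if it takes over 43 s, if anything falls off the work surface, if the arm or the gripper's body presses on something with over 40 N, if the wrist force passes 120 N, or if a joint passes its speed limit or range.

## Working session

There is one attempt and no reset: what is moved stays moved. The work goes in short steps, Python scripts to look and compute and a shell command to move; the robot and the scene stay as the last step left them, time stands still between calls to the robot, and variables do not carry over. Pictures are saved under pics/ and viewed, about 8 in all and at most 12, crops included, and the job is handed in when it is done.

```bash
mkdir -p pics; cat > h.py <<'E'
import numpy as np,cv2
from bench import telemetry,snapshot,camera_params,job
def pts(d,P):
    K=np.array(P["K"]);T=np.array(P["extrinsics"])
    v,u=np.mgrid[:d.shape[0],:d.shape[1]]
    c=np.stack([(u-K[0,2])/K[0,0]*d,(v-K[1,2])/K[1,1]*d,d],-1)
    return c@T[:3,:3].T+T[:3,3]
E
python3 - <<'E'
from h import *
ims=[]
for n in("side","top"):
    im,d=snapshot(n);P=camera_params(n);np.savez(n+"0.npz",im=im,d=d,w=pts(d,P));
    print(n,np.round(P["K"],1).tolist(),np.round(P["extrinsics"],2).tolist())
    cv2.imwrite(f"pics/{n}0.png",im[...,::-1])
print(telemetry.sense())
E
```

```text
side [[349.4, 0.0, 256.5], [0.0, 349.4, 191.7], [0.0, 0.0, 1.0]] [[0.92, -0.2, 0.33, -33.46], [-0.39, -0.47, 0.79, -1396.51], [-0.01, -0.86, -0.51, 842.36], [0.0, 0.0, 0.0, 1.0]]
top [[364.7, 0.0, 257.5], [0.0, 364.7, 187.7], [0.0, 0.0, 1.0]] [[0.02, -1.0, 0.09, 336.48], [-1.0, -0.02, 0.02, -228.81], [-0.02, -0.09, -1.0, 1625.56], [0.0, 0.0, 0.0, 1.0]]
{'time': 0.1, 'joint_pos': array([ 6.86172686e+01,  7.51092294e+00,  8.53239784e+01, -1.70578070e-03,
        8.72613765e+01, -4.89240246e+00]), 'qd': array([-0.02597006,  0.01890825, -0.23248911, -0.02571161,  0.04427114,
        0.02976431]), 'joint_efforts': array([ 1.73166114e-03, -5.70950675e+01, -5.01941192e+01, -3.58137856e-05,
        8.21266731e-03,  7.93932653e-07]), 'tool_pos': array([170.11138279, 574.85807804, 230.33885338]), 'tcp_rot': array([-1.79903928e+02, -6.51354549e-03,  1.63509748e+02]), 'ft_force': array([-0.32468347, -0.36494507,  0.13277156]), 'wrist_torque': array([-0.03754499, -0.01059872,  0.00468174]), 'finger_gap': 85.49414613704181}
```

View pics/side0.png

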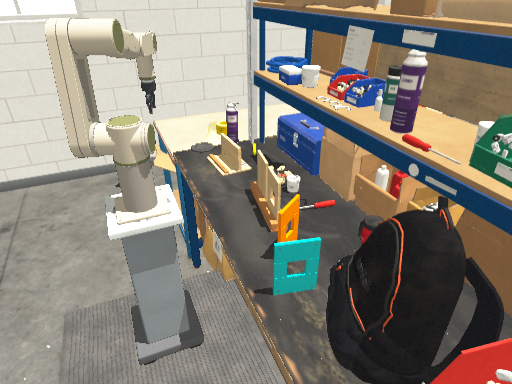

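View pics/top0.png

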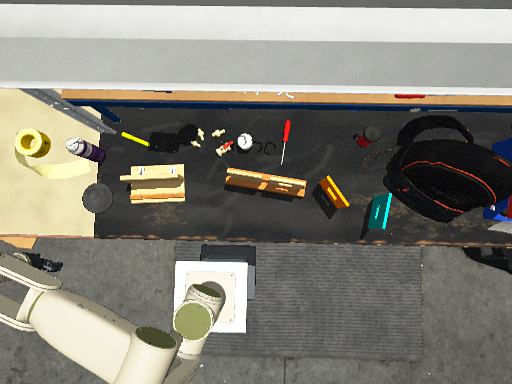

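The side view shows the beam at about (265,200) with two panels and the stand at (230,158). In the top view the beam is at (265,182) and the stand at (157,183). I'll enlarge both and get the point clouds.

```bash
python3 - <<'E'
from h import *
t=np.load("top0.npz");s=np.load("side0.npz")
a=cv2.resize(t["im"][150:215,110:330],(800,236),interpolation=cv2.INTER_CUBIC)
b=cv2.resize(s["im"][125:245,195:325],(390,360),interpolation=cv2.INTER_CUBIC)
o=np.zeros((600,800,3),np.uint8);o[:236]=a;o[236:596,:390]=b
# height map from both clouds, 3mm cells
w=np.concatenate([t["w"][150:215,110:330].reshape(-1,3),s["w"][125:245,195:325].reshape(-1,3)])
m=(w[:,2]>5)&(w[:,2]<260)&(w[:,0]>300)&(w[:,0]<650)&(w[:,1]>-500)&(w[:,1]<450);w=w[m]
print(len(w))
tw=t["w"]
for z0,z1 in((5,15),(16,27),(35,48),(125,145),(195,220)):
    q=tw[150:215,110:330];k=(q[...,2]>z0)&(q[...,2]<z1)
    n,l,st,c=cv2.connectedComponentsWithStats(k.astype(np.uint8))
    for i in range(1,n):
        if st[i,4]>8:
            p=q[l==i];r=cv2.minAreaRect(p[:,:2].astype(np.float32));print(z0,st[i].tolist(),np.round(r[0]),np.round(r[1]),round(r[2],1),"z",p[:,2].mean().round(1))
cv2.imwrite("pics/z1.png",o[...,::-1])
E
```

```text
6953
5 [169, 4, 5, 8, 12] [ 617. -301.] [13. 33.] 81.5 z 11.5
5 [21, 13, 55, 16, 370] [556. 248.] [247.  66.] 87.0 z 9.7
5 [21, 31, 55, 14, 544] [472. 247.] [ 58. 243.] 3.3 z 9.9
5 [152, 30, 7, 4, 15] [ 509. -232.] [27. 11.] 81.7 z 9.5
5 [0, 45, 5, 7, 18] [420. 455.] [17. 26.] 54.6 z 8.6
5 [43, 45, 32, 8, 92] [418. 195.] [ 28. 139.] 6.6 z 10.2
5 [21, 49, 22, 5, 65] [410. 318.] [18. 94.] 1.2 z 9.7
16 [108, 1, 5, 5, 10] [630. -29.] [12. 18.] 33.9 z 22.3
16 [29, 17, 6, 5, 13] [553. 319.] [21. 18.] 72.8 z 18.5
16 [20, 41, 55, 9, 224] [439. 246.] [ 29. 242.] 3.8 z 21.6
35 [118, 17, 72, 14, 150] [ 530. -222.] [316.  27.] 81.5 z 40.5
35 [115, 27, 80, 19, 474] [ 488. -231.] [350.  33.] 81.3 z 40.6
35 [191, 30, 6, 2, 10] [ 513. -399.] [22.  5.] 89.8 z 39.4
125 [10, 23, 58, 7, 261] [508. 252.] [ 19. 237.] 3.7 z 134.4
125 [213, 29, 6, 7, 10] [ 498. -480.] [32.  2.] 37.3 z 135.5
195 [117, 19, 36, 9, 123] [ 518. -149.] [139.  12.] 81.2 z 209.4
195 [160, 26, 36, 10, 124] [ 493. -318.] [138.  13.] 81.5 z 209.0
195 [216, 26, 4, 6, 14] [ 504. -476.] [20. 12.] 4.5 z 201.0
```

View pics/z1.png

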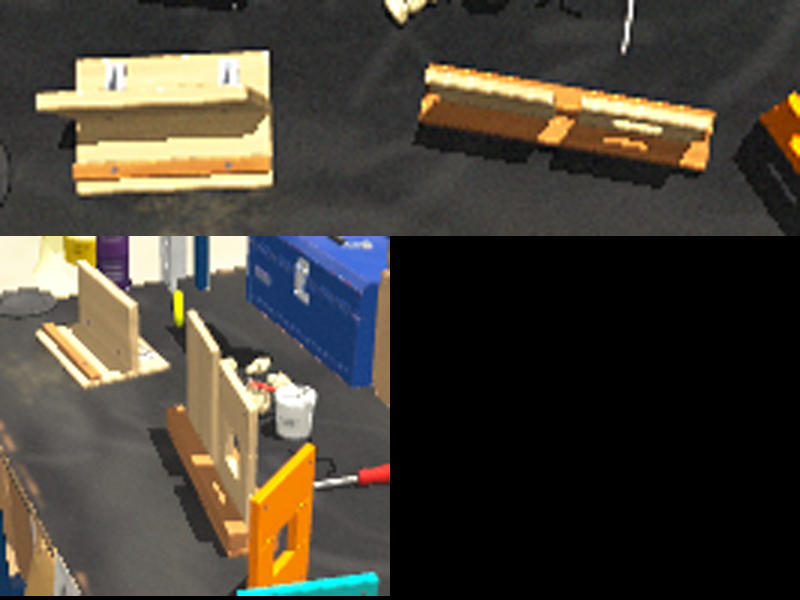

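```bash
cat >> h.py <<'E'
from scipy.spatial.transform import Rotation as R
def plan(p,rpy):
    "shift (units, in present tool axes) and turn (units) from the measured pose"
    s=telemetry.sense();A=R.from_euler("xyz",s["tcp_rot"],degrees=True);B=R.from_euler("xyz",rpy,degrees=True)
    d=A.inv().apply(np.array(p)-s["tool_pos"])/50; r=(A.inv()*B).as_rotvec()/(2*np.pi)
    d2=B.inv().apply(np.array(p)-s["tool_pos"])/50
    print("t",s["time"],"shift",d.round(3),"shift after turn",d2.round(3),"turn",r.round(4),"rows>=",np.abs(d).max().round(2),(np.linalg.norm(r)/.0297).round(2))
E
python3 -m jog '[[[-0.683,-0.476,-0.2,0,0,0,0.6],[-0.683,-0.476,-0.2,0,0,0,0.6],[-0.683,-0.476,-0.2,0,0,0,0.6],[-0.683,-0.476,-0.2,0,0,0,0.6],[-0.683,-0.476,-0.2,0,0,0,0.6],[-0.683,-0.476,-0.2,0,0,0,0.6],[-0.683,-0.476,-0.2,0,0,0,0.6],[-0.683,-0.476,-0.2,0,0,0,0.6],[-0.683,-0.476,-0.2,0,0,0,0.6],[-0.683,-0.476,-0.2,0,0,0,0.6],[0,0,0,0,0,0.0285,0.6],[0,0,0,0,0,0.0285,0.6]]]'
python3 -m jog '[[[0,0,0,0,0,0.0285,0.6],[0,0,0,0,0,0.0285,0.6],[0,0,0,0,0,0.0285,0.6],[0,0,0,0,0,0.0285,0.6],[0,0,0,0,0,0.0285,0.6],[0,0,0,0,0,0.0285,0.6],[0,0,0,0,0,0,0.6]]]'
python3 - <<'E'
from h import *
P=camera_params("wrist");im,d=snapshot("wrist");np.savez("w1.npz",im=im,d=d,K=P["K"],T=P["extrinsics"])
cv2.imwrite("pics/w1.png",im[...,::-1]);print({k:np.round(v,2).tolist() for k,v in P.items() if k in("K","extrinsics")})
plan((490,-318,330),(180,0,81.6))
E
```

```text
time: 1.6
tool_pos: [430.5, 249.5, 331.0]
tcp_rot: [-180.0, -0.0, 142.6]
ft_force: [-0.0, -0.4, 0.0]
finger_gap: 51.1
time: 2.48
tool_pos: [430.0, 250.1, 330.8]
tcp_rot: [-180.0, 0.0, 81.5]
ft_force: [0.2, -0.3, 0.5]
finger_gap: 51.4
{'K': [[297.32, 0.0, 251.73], [0.0, 297.32, 190.83], [0.0, 0.0, 1.0]], 'extrinsics': [[0.99, -0.14, -0.04, 439.59], [-0.15, -0.95, -0.29, 322.91], [-0.0, 0.29, -0.96, 473.74], [0.0, 0.0, 0.0, 1.0]]}
t 2.525 shift [-11.069   2.834   0.021] shift after turn [-11.066   2.846   0.019] turn [-0.0001  0.0001  0.0002] rows>= 11.07 0.01
```

View pics/w1.png

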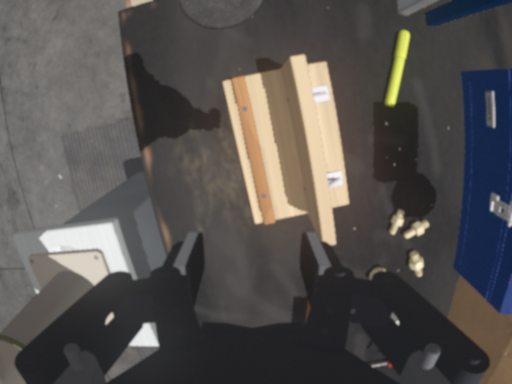

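The wrist view shows the whole stand: strip from (238,80) to (268,222) and wall top from (297,58) to (327,243). I'll measure it while moving on to the panel.

```bash
cat >> h.py <<'E'
def fpts(d,K,T):
    v,u=np.mgrid[:d.shape[0],:d.shape[1]];x=(u-K[0,2])/K[0,0];y=(v-K[1,2])/K[1,1];r=np.hypot(x,y)+1e-9
    g=np.tan(r)/r;c=np.stack([x*g*d,y*g*d,d],-1);return c@T[:3,:3].T+T[:3,3]
E
python3 - <<'E'
from h import *
f=np.load("w1.npz");w=fpts(f["d"].astype(float),f["K"],f["T"])
for z0,z1 in((5,16),(17,27),(128,141)):
    k=(w[...,2]>z0)&(w[...,2]<z1)&(f["d"]>0);k[:,:215]=0;k[250:]=0;k[:,360:]=0
    n,l,st,c=cv2.connectedComponentsWithStats(k.astype(np.uint8))
    for i in range(1,n):
        if st[i,4]>60:
            p=w[l==i];r=cv2.minAreaRect(p[:,:2].astype(np.float32));print(z0,st[i].tolist(),np.round(r[0],1),np.round(r[1],1),round(r[2],1),"z",p[:,2].mean().round(1))
E
python3 -m jog '[[[-0.97,0.25,0,0,0,0,0.6],[-0.97,0.25,0,0,0,0,0.6],[-0.97,0.25,0,0,0,0,0.6],[-0.97,0.25,0,0,0,0,0.6],[-0.97,0.25,0,0,0,0,0.6],[-0.97,0.25,0,0,0,0,0.6],[-0.97,0.25,0,0,0,0,0.6],[-0.97,0.25,0,0,0,0,0.6],[-0.97,0.25,0,0,0,0,0.6],[-0.97,0.25,0,0,0,0,0.6],[0,0,0,0,0,0,0.6]]]'
python3 - <<'E'
from h import *
P=camera_params("wrist");im,d=snapshot("wrist");np.savez("w2.npz",im=im,d=d,K=P["K"],T=P["extrinsics"])
cv2.imwrite("pics/w2.png",im[...,::-1])
w=fpts(d.astype(float),np.array(P["K"]),np.array(P["extrinsics"]))
k=(w[...,2]>203)&(w[...,2]<217)&(d>0)
n,l,st,c=cv2.connectedComponentsWithStats(k.astype(np.uint8))
for i in range(1,n):
    if st[i,4]>60:
        p=w[l==i];r=cv2.minAreaRect(p[:,:2].astype(np.float32));print(st[i].tolist(),np.round(r[0],1),np.round(r[1],1),round(r[2],1),"z",p[:,2].mean().round(1))
plan((493,-318,300),(180,0,81.6))
E
```

```text
5 [215, 0, 48, 29, 1010] [439.9 470.4] [49.6 73.7] 79.9 z 7.7
5 [307, 62, 42, 146, 2622] [555.9 255.1] [ 33.3 240. ] 3.5 z 10.8
5 [245, 69, 63, 151, 5174] [469.8 250.2] [ 56.6 239.9] 3.7 z 10.3
5 [223, 79, 40, 144, 1312] [414.3 246.9] [ 15.7 239.2] 3.5 z 10.2
17 [231, 76, 44, 148, 1927] [431.9 248.1] [ 21.  239.6] 3.4 z 22.2
128 [289, 54, 47, 191, 2945] [505.8 253.1] [ 19.2 239.2] 3.7 z 135.0
time: 3.9
tool_pos: [480.9, -251.0, 330.1]
tcp_rot: [-179.9, -0.0, 81.4]
ft_force: [-0.3, 0.5, -0.2]
finger_gap: 51.1
[269, 0, 15, 146, 2041] [ 515.9 -152.1] [133.   12.7] 81.4 z 210.1
[266, 176, 16, 126, 1555] [ 490.9 -316.1] [139.9  12.3] 81.6 z 210.1
[500, 324, 12, 13, 79] [ 888.1 -580.4] [31.9  6.8] 5.3 z 209.7
[487, 366, 25, 17, 63] [ 953.5 -752.2] [76.9 12.5] 2.5 z 205.2
[497, 375, 15, 9, 62] [ 992.2 -800.5] [ 6.3 49.5] 86.9 z 209.0
t 3.95 shift [-1.324  0.44   0.608] shift after turn [-1.325  0.436  0.61 ] turn [-0.0002 -0.0001 -0.0003] rows>= 1.32 0.01
```

View pics/w2.png

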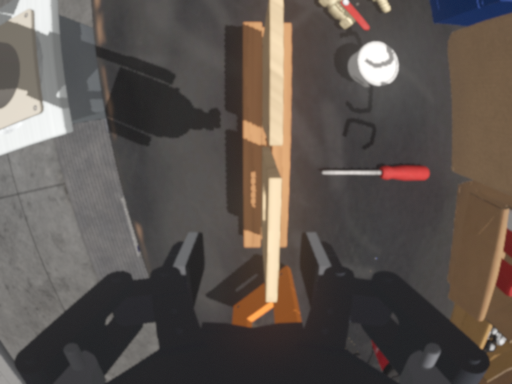

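The cut-out panel's top is at (491,-316,210) with yaw -8.4°, and the blank's is at (516,-150). The stand origin is (496.8,252.5) with yaw 3.6°, and its sizes check out. Next I align, descend and grip.

```bash
python3 -m jog '[[[-0.628,0.196,0,0,0,0,0.6],[-0.628,0.196,0,0,0,0,0.6],[0,0,0.6,0,0,0,0.6],[0,0,0.6,0,0,0,0.6],[0,0,0.6,0,0,0,0.6],[0,0,0.6,0,0,0,0.6],[0,0,0.6,0,0,0,0.6],[0,0,0.22,0,0,0,0.6],[0,0,0,0,0,0,0.6]]]'
python3 -m jog '[[[0,0,0,0,0,0,0.3],[0,0,0,0,0,0,0],[0,0,0,0,0,0,0],[0,0,0,0,0,0,0],[0,0,0,0,0,0,0],[0,0,0,0,0,0,0]]]' 50
```

```text
time: 5.08
tool_pos: [491.5, -312.1, 170.1]
tcp_rot: [-179.9, -0.0, 81.5]
ft_force: [0.5, -0.2, 0.8]
finger_gap: 51.5
time: 5.82
tool_pos: [492.3, -313.6, 171.9]
tcp_rot: [179.9, 0.1, 81.4]
ft_force: [2.0, 0.7, 5.3]
finger_gap: 11.7
```

```bash
python3 -m jog '[[[0,0,-0.2,0,0,0,0],[0,0,-0.5,0,0,0,0],[0,0,-0.5,0,0,0,0],[0,0,-0.5,0,0,0,0],[0,0,-0.3,0,0,0,0],[0,-0.3,0,0,0,0,0],[0,-0.5,0,0,0,0,0],[0,-0.5,0,0,0,0,0],[0,-0.5,0,0,0,0,0],[0,-0.2,0,0,0,0,0],[0,0,0,0,0,-0.0168,0],[0,0,0,0,0,-0.0168,0]]]'
python3 - <<'E'
from h import *
P=camera_params("side");im,d=snapshot("side")
cv2.imwrite("pics/s2.png",cv2.resize(im[90:260,150:340],None,fx=3,fy=3)[...,::-1])
plan((400,250,271),(180,0,93.6))
E
```

```text
time: 7.32
tool_pos: [392.7, -298.1, 270.2]
tcp_rot: [180.0, -0.0, 93.7]
ft_force: [1.3, -0.1, -1.4]
finger_gap: 11.7
t 7.375 shift [10.926  0.911 -0.014] shift after turn [10.932  0.832 -0.016] turn [-0.     -0.      0.0011] rows>= 10.93 0.04
```

View pics/s2.png

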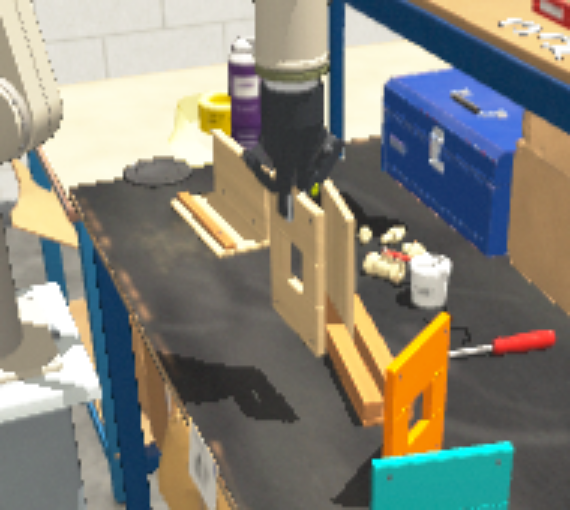

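Panel with the hole hangs upright in the gripper (crop pixel (298,270)); the blank still stands in the beam. Now I carry it across.

```bash
python3 -m jog '[[[0.5,0.076,0,0,0,0,0],[1,0.076,0,0,0,0,0],[1,0.076,0,0,0,0,0],[1,0.076,0,0,0,0,0],[1,0.076,0,0,0,0,0],[1,0.076,0,0,0,0,0],[1,0.076,0,0,0,0,0],[1,0.076,0,0,0,0,0],[1,0.076,0,0,0,0,0],[1,0.076,0,0,0,0,0],[0.9,0.076,0,0,0,0,0],[0.53,0.076,0,0,0,0,0]]]'
python3 -m jog '[[[0,0,0,0,0,0,0],[0,0,0,0,0,0,0]]]'
python3 - <<'E'
from h import *
P=camera_params("side");im,d=snapshot("side");np.savez("s3.npz",im=im,d=d,w=pts(d,P))
cv2.imwrite("pics/s3.png",cv2.resize(im[90:220,150:300],None,fx=4,fy=4)[...,::-1])
# pose targets: foot F in stand frame, lean a; tool: TCP is L=161-? above foot along panel
O=np.array([496.8,252.5,0]);S=R.from_euler("z",3.6,degrees=True)
def tgt(xf,zf,a,L=162):
    a=np.radians(a);u=np.array([np.sin(a),0,np.cos(a)])
    p=O+S.apply(np.array([xf,0,zf])+L*u)
    z=-u;y=np.array([np.cos(a),0,-np.sin(a)]);x=np.cross(y,z)
    rpy=(S*R.from_matrix(np.stack([x,y,z],1))).as_euler("xyz",degrees=True)
    print(p.round(1),rpy.round(1));plan(p,rpy)
for q in((-40,110,0),(-40,40,0),(-44,40,10),(-46,16,14),(-50,12,18)):tgt(*q)
E
```

```text
time: 8.88
tool_pos: [404.2, 252.5, 270.1]
tcp_rot: [-180.0, -0.0, 93.5]
ft_force: [0.9, -0.2, -0.8]
finger_gap: 11.4
time: 9.12
tool_pos: [404.5, 249.8, 270.1]
tcp_rot: [-180.0, 0.0, 93.5]
ft_force: [-0.5, -0.2, -2.1]
finger_gap: 11.5
[456.9 250.  272. ] [-180.     0.    93.6]
t 9.175 shift [-0.053  1.044 -0.037] shift after turn [-0.055  1.044 -0.036] turn [-0.      0.0001 -0.0004] rows>= 1.04 0.01
[456.9 250.  202. ] [-180.     0.    93.6]
t 9.175 shift [-0.052  1.044  1.363] shift after turn [-0.055  1.044  1.364] turn [-0.      0.0001 -0.0004] rows>= 1.36 0.01
[481.  251.5 199.5] [-170.     0.    93.6]
t 9.175 shift [-0.051  1.527  1.412] shift after turn [-0.055  1.749  1.126] turn [ 0.0277  0.     -0.0004] rows>= 1.53 0.93
[490.  252.1 173.2] [-166.     0.    93.6]
t 9.175 shift [-0.051  1.708  1.939] shift after turn [-0.055  2.126  1.469] turn [ 0.0388  0.     -0.0004] rows>= 1.94 1.31
[496.9 252.5 166.1] [-162.     0.    93.6]
t 9.175 shift [-0.05   1.846  2.082] shift after turn [-0.055  2.398  1.41 ] turn [ 0.05    0.     -0.0004] rows>= 2.08 1.68
```

View pics/s3.png

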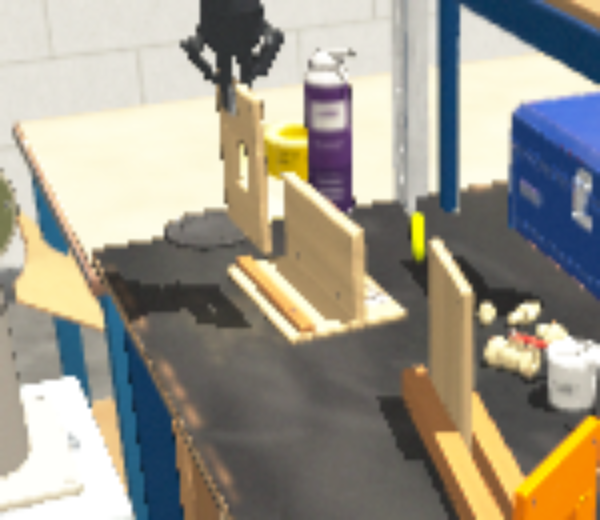

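The panel is upright in front of the stand, crop (245,170). I move it to x=-40 mm behind the strip and lower it to a foot height of about 25 mm.

```bash
python3 -m jog '[[[0,0.3,0,0,0,0,0],[0,0.4,0,0,0,0,0],[0,0.34,0,0,0,0,0],[0,0,0.4,0,0,0,0],[0,0,0.45,0,0,0,0],[0,0,0.45,0,0,0,0],[0,0,0.36,0,0,0,0],[0,0,0,0,0,0,0],[0,0,0,0,0,0,0]]]'
cat >> h.py <<'E'
O=np.array([496.8,252.5,0]);S=R.from_euler("z",3.6,degrees=True)
def tgt(xf,zf,a,L=162):
    a=np.radians(a);u=np.array([np.sin(a),0,np.cos(a)])
    p=O+S.apply(np.array([xf,0,zf])+L*u)
    z=-u;y=np.array([np.cos(a),0,-np.sin(a)]);x=np.cross(y,z)
    rpy=(S*R.from_matrix(np.stack([x,y,z],1))).as_euler("xyz",degrees=True)
    print(p.round(1),rpy.round(1));plan(p,rpy)
E
python3 - <<'E'
from h import *
im,d=snapshot("side");P=camera_params("side");w=pts(d,P);np.savez("s4.npz",im=im,d=d,w=w)
q=(w-O)@S.as_matrix()   # stand frame
for lo,hi in((25,45),(60,80),(150,170)):
    k=(q[...,2]>lo)&(q[...,2]<hi)&(abs(q[...,1])<100)&(abs(q[...,0]+40)<35)
    print(lo,k.sum(),np.percentile(q[k],[5,50,95],axis=0).round(0).tolist() if k.any() else "")
cv2.imwrite("pics/s4.png",cv2.resize(im[100:190,180:280],None,fx=6,fy=6,interpolation=cv2.INTER_CUBIC)[...,::-1])
tgt(-43,22,9);tgt(-46,20,17)
E
```

```text
time: 10.3
tool_pos: [456.7, 253.4, 188.0]
tcp_rot: [179.9, -0.0, 93.5]
ft_force: [0.5, 0.5, -0.8]
finger_gap: 11.1
25 34 [[-49.0, -68.0, 27.0], [-46.0, -13.0, 35.0], [-39.0, 59.0, 42.0]]
60 39 [[-49.0, -73.0, 61.0], [-46.0, -21.0, 68.0], [-39.0, 65.0, 79.0]]
150 39 [[-49.0, -72.0, 153.0], [-47.0, -23.0, 162.0], [-39.0, 63.0, 169.0]]
[479.2 251.4 182. ] [-171.     0.    93.6]
t 10.35 shift [-0.07   0.44   0.128] shift after turn [-0.071  0.455  0.057] turn [ 0.0253 -0.0001 -0.0002] rows>= 0.44 0.85
[498.2 252.6 174.9] [-163.     0.    93.6]
t 10.35 shift [-0.07   0.82   0.271] shift after turn [-0.071  0.864  0.018] turn [ 0.0475 -0.0001 -0.0002] rows>= 0.82 1.6
```

View pics/s4.png

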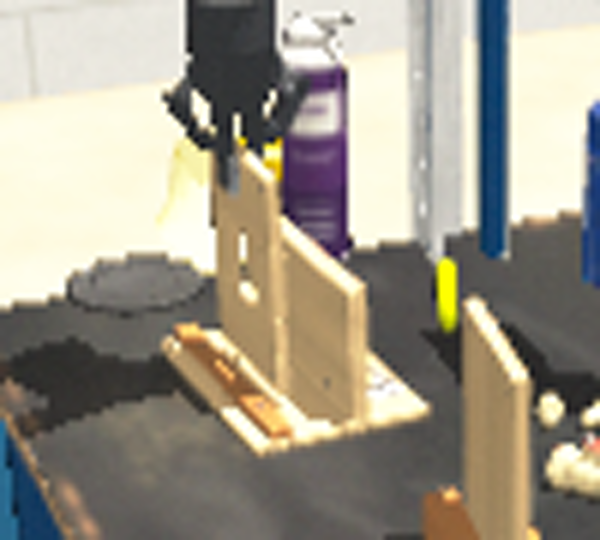

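Panel is upright between strip and wall, with its front face at stand x=-46 as planned. Now I tilt it back about its foot.

```bash
python3 -m jog '[[[-0.014,0.17,0.03,0.0095,0,0,0],[-0.014,0.17,0.03,0.0095,0,0,0],[-0.014,0.17,0.03,0.0095,0,0,0],[-0.014,0.17,0.03,0.0095,0,0,0],[-0.014,0.17,0.03,0.0095,0,0,0],[0,0,0,0,0,0,0],[0,0,0,0,0,0,0]]]'
python3 - <<'E'
from h import *
im,d=snapshot("side");P=camera_params("side");w=pts(d,P)
q=(w-O)@S.as_matrix()
for lo,hi in((25,45),(50,70),(75,95),(140,170)):
    k=(q[...,2]>lo)&(q[...,2]<hi)&(abs(q[...,1])<100)&(abs(q[...,0]+25)<45)&(q[...,0]<-4+30*(lo>130))
    print(lo,k.sum(),np.percentile(q[k],[5,50,95],axis=0).round(0).tolist() if k.any() else "")
print(telemetry.sense()["wrist_torque"])
tgt(-46,20,17);tgt(-47,10,17.5)
E
```

```text
time: 11.22
tool_pos: [498.0, 252.6, 175.4]
tcp_rot: [-163.0, -0.0, 93.5]
ft_force: [-1.3, 0.6, -1.6]
finger_gap: 11.6
25 56 [[-61.0, -73.0, 25.0], [-49.0, -23.0, 35.0], [-42.0, 61.0, 44.0]]
50 50 [[-45.0, -74.0, 52.0], [-41.0, -26.0, 60.0], [-35.0, 49.0, 69.0]]
75 51 [[-37.0, -77.0, 77.0], [-33.0, -3.0, 86.0], [-21.0, 53.0, 93.0]]
140 77 [[-17.0, -73.0, 141.0], [-11.0, -20.0, 156.0], [-3.0, 54.0, 168.0]]
[-0.03012921 -0.31911369 -0.04877865]
[498.2 252.6 174.9] [-163.     0.    93.6]
t 11.275 shift [-0.002  0.011  0.012] shift after turn [-0.002  0.011  0.012] turn [ 0.0001 -0.0001 -0.0001] rows>= 0.01 0.01
[498.5 252.6 164.5] [-162.5    0.    93.6]
t 11.275 shift [-0.002  0.078  0.209] shift after turn [-0.002  0.08   0.209] turn [ 0.0014 -0.0001 -0.0001] rows>= 0.21 0.05
```

```bash
python3 -m jog '[[[0,0.016,0.05,0,0,0,0],[0,0.016,0.05,0,0,0,0],[0,0.016,0.05,0,0,0,0],[0,0.016,0.05,0,0,0,0],[0,0,0,0,0,0,0],[0,0,0,0,0,0,0]]]'
python3 - <<'E'
from h import *
s=telemetry.sense();print(s["tool_pos"].round(1),s["ft_force"].round(1),s["wrist_torque"].round(2))
im,d=snapshot("side");w=pts(d,camera_params("side"))
q=(w-O)@S.as_matrix()
for lo,hi in((25,45),(140,170)):
    k=(q[...,2]>lo)&(q[...,2]<hi)&(abs(q[...,1])<100)&(abs(q[...,0]+25)<45)&(q[...,0]<-4+30*(lo>130))
    print(lo,k.sum(),np.percentile(q[k],[5,50,95],axis=0).round(0).tolist())
cv2.imwrite("pics/s5.png",cv2.resize(im[100:190,180:280],None,fx=6,fy=6,interpolation=cv2.INTER_CUBIC)[...,::-1])
E
```

```text
time: 12.02
tool_pos: [498.4, 252.6, 166.2]
tcp_rot: [-163.0, -0.0, 93.5]
ft_force: [-0.3, -0.3, 9.7]
finger_gap: 11.5
[498.4 252.6 166.2] [-0.3 -0.3  9.7] [-0.29  0.89 -0.02]
25 55 [[-60.0, -75.0, 26.0], [-47.0, -18.0, 34.0], [-38.0, 58.0, 44.0]]
140 80 [[-14.0, -76.0, 140.0], [-9.0, -18.0, 155.0], [1.0, 54.0, 168.0]]
```

View pics/s5.png

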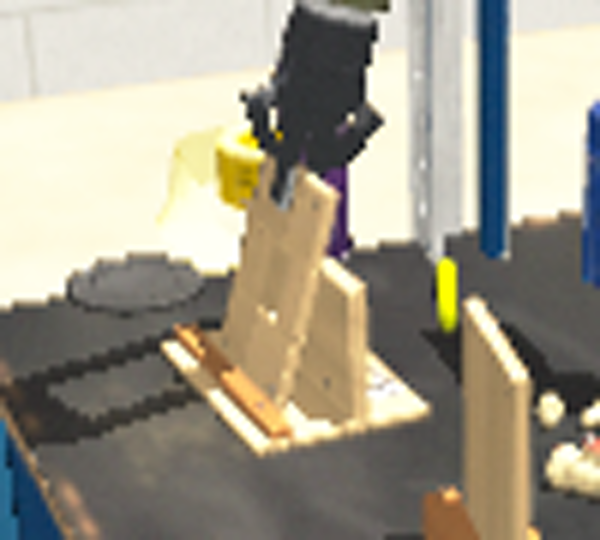

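The foot is on the base (9.7 N upward), leaning about 17° against strip and wall. I release it and back off along the tool axis.

```bash
python3 -m jog '[[[0,0,0,0,0,0,0.2],[0,0,0,0,0,0,0.3],[0,0,0,0,0,0,0.4],[0,0,0,0,0,0,0.4],[0,0,0,0,0,0,0.4],[0,0,-0.2,0,0,0,0.4],[0,0,-0.3,0,0,0,0.4],[0,0,-0.5,0,0,0,0.4],[0,0,-0.6,0,0,0,0.4],[0,0,-0.6,0,0,0,0.4],[0,0,-0.6,0,0,0,0.4],[0,0,0,0,0,0,0.4]]]'
python3 - <<'E'
from h import *
im,d=snapshot("side");w=pts(d,camera_params("side"))
q=(w-O)@S.as_matrix()
for lo,hi in((25,45),(60,80),(150,190)):
    k=(q[...,2]>lo)&(q[...,2]<hi)&(abs(q[...,1])<100)&(abs(q[...,0]+20)<50)&(q[...,0]<-8+40*(lo>130))
    print(lo,k.sum(),np.percentile(q[k],[5,50,95],axis=0).round(0).tolist())
P=camera_params("wrist");im2,d2=snapshot("wrist");w=fpts(d2.astype(float),np.array(P["K"]),np.array(P["extrinsics"]));q=(w-O)@S.as_matrix()
k=(q[...,2]>194)&(q[...,2]<206)&(abs(q[...,1])<110)&(abs(q[...,0]-20)<40)&(d2>0)
p=q[k];print(k.sum());print(cv2.minAreaRect(p[:,:2].astype(np.float32)),p.mean(0))
o=np.hstack([cv2.resize(im[100:190,180:280],(400,360),interpolation=cv2.INTER_CUBIC),cv2.resize(im2,(400,300))[:,:].copy() if 0 else cv2.copyMakeBorder(cv2.resize(im2,(400,300)),0,60,0,0,0)])
cv2.imwrite("pics/f.png",o[...,::-1])
E
```

```text
time: 13.58
tool_pos: [540.9, 255.3, 302.3]
tcp_rot: [-163.3, -0.1, 93.5]
ft_force: [0.3, -0.2, 0.0]
finger_gap: 34.5
25 54 [[-61.0, -74.0, 25.0], [-46.0, -9.0, 35.0], [-38.0, 57.0, 43.0]]
60 61 [[-38.0, -73.0, 61.0], [-33.0, -7.0, 71.0], [-22.0, 62.0, 79.0]]
150 111 [[-7.0, -74.0, 154.0], [1.0, -19.0, 171.0], [9.0, 56.0, 188.0]]
2176
((14.234134674072266, -3.1608505249023438), (140.06640625, 14.760661125183105), 89.94551849365234) [ 15.62089366   2.55301868 201.637636  ]
```

View pics/f.png

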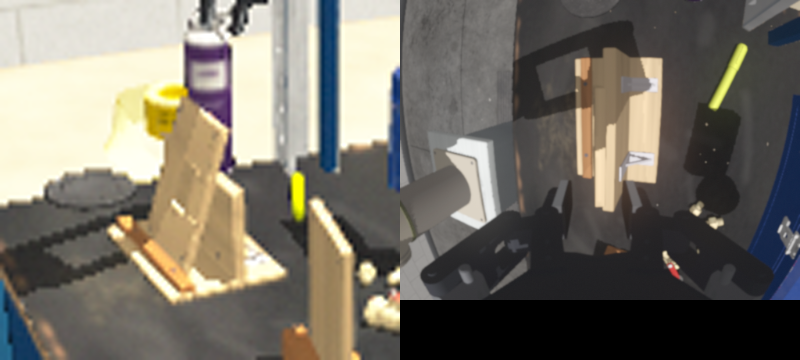

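The panel leans at 19.1° with its foot centre at x≈-48, y≈-3 and 0° to the wall. The gripper is clear and the blank is undisturbed.

```bash
python3 -m jog '[[[0,0,0,0,0,0,0.4],[0,0,0,0,0,0,0.4]]]'; python3 - <<'E'
from h import *
im,d=snapshot("top");w=pts(d,camera_params("top"))[150:215,110:330]
k=(w[...,2]>195)&(w[...,2]<220)&(abs(w[...,1]+150)<100)&(abs(w[...,0]-515)<50)
print(cv2.minAreaRect(w[k][:,:2].astype(np.float32)))
print(job.hand_in())
E
```

```text
time: 13.92
tool_pos: [538.4, 254.8, 297.1]
tcp_rot: [-162.8, 0.0, 93.5]
ft_force: [-0.1, 0.0, -0.2]
finger_gap: 34.2
((518.3937377929688, -149.6302947998047), (138.89454650878906, 12.48686408996582), 81.64173889160156)
the job is handed in; nothing more can be done
None
```

I took the cut-out panel from the beam and leaned it on the stand. I then let go, backed the gripper clear and handed the job in at about 14 s of the 43 s allowed.

The last checks, from the side, wrist and top cameras, all fell within the limits and none disagreed:

| Check | Measured | Required |
|---|---|---|
| Lean of the panel | about 19.1° | 8 to 24° |
| Foot centre, x in the stand frame | about -48 mm | -62 to -29 mm |
| Sideways offset from the stand's middle | about -3 mm | within 50 mm |
| Angle to the wall | under 1° | within about 10° |
| Movement of the plain panel, by its top edge | within 1 mm | within 30 mm |

- **Foot on the base:** I didn't measure the foot's height directly. The wrist showed a 9.7 N upward push as the foot touched down.
- **At rest:** I didn't measure the panel's speed. Its pose was measured once after release, about a third of a second before handing in.

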